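Nest the used portion cup and tally it on the batch counter

TASK

Take the steel cup that leans in the sloping stand and nest it upright on the standing stack of two like cups, setting it down gently and letting go, not dropping it. Only then tally it: swing the batch counter's sprung lever all the way to its stop, hold it there for a moment, and release it so that it springs back. Leave the stack standing where it is and do not disturb the other things on the bench.

Things in the scene. Friction and masses are not known exactly. Their poses are not given: they have to be found in the camera images.
- cup: The used cup: hollow round stainless steel, about 0.2 kg, 100 mm high, 64 mm across the rim tapering straight to 40 mm at the foot, wall 2.5 mm. A bead inside, 40 mm above the underside, carries a nested cup, with about 1 mm play. Origin: centre of the underside; z: along its axis to the mouth. It starts in the stand, axis leaning 35 degrees from vertical to the stand's front.
- cup_rim (a point): Centre of the used cup's mouth, 100 mm from its underside along its axis.
- stack: The stack: two steel cups of the same shape as the used cup, nested and wedged tight so that they move as one, 0.4 kg, loose, standing upright on the bench, mouth up, 140 mm high. Origin: centre of the lower cup's underside, at bench level; z up. The used cup goes into the upper one: nested, its underside is 80 mm and its rim 180 mm above the bench.
- stack_rim (a point): Centre of the mouth of the stack's upper cup, 140 mm above the bench.
- stand: Dark steel sloping stand, fixed, base 120 x 90 mm. Origin: centre of its footprint at bench level; x to its back, y to its left, z up; front (-x) roughly to the robot's left. The cup's foot (centre 12 mm behind, 32 mm above the origin) sits in an open pocket whose walls reach 18 mm up the cup at left and right, 12 at the back, 45 at the front. Draw the cup out 60 mm along its axis.
- counter: Batch counter, fixed: grey painted housing about 100 x 95 x 62 mm on a 150 x 130 mm steel plate, with white number wheels in a black window on its top. Origin: centre of its plate, at bench level; x points to its back, y to its left, z up; the front (-x) faces roughly towards the robot. The lever lies on top of the housing.
- lever_pivot (a point): Point on the lever's vertical pivot axis, 15 mm in front of the counter's centre, 80 mm above the bench (the top of the lever's hub).
- lever_knob (a point): Centre of the top of the lever's upright round black knob, 85 mm from the pivot axis, moving with the lever. 14 mm across, top 120 mm above the bench, standing clear of the flat steel arm (arm top at 77 mm; a collar at the knob's foot reaches 81 mm). Only the arm and the housing (top at 68 mm with the hub) lie below its path.
- lever (a joint): Swing of the lever, rad: 0 at rest (from the pivot the knob then lies 30 degrees to the right, -y, of the counter's front direction -x), growing clockwise seen from above, the knob passing across the front to the left (+y), to a firm stop at 1.05. A spring returns it to 0: about 1.2 N at the knob at rest, 4.3 N at the stop. The round knob may be pinched or just pushed.
- jar: Bystander: glass jar with steel cap, 68 mm across, 115 mm high, loose. Origin: centre of underside.
- spatula: Bystander: spatula 260 mm long lying on the bench. Origin: on its underside.
There are look-alikes about, which are no part of the job. What is shaped like the stack but orange is not meant.

How it is judged (in metres and radians):
On the way, in this order (a step that is already met when the one before it is completed fails the run):
1. the used cup is nested upright in the stack and let go (horizontal distance between cup and stack below 0.006 m and z of cup in the frame of stack between 0.074 and 0.086 m and angle between each of cup, stack's own z axis and vertical below 0.1 rad and contact force between the fingers and cup below 0.1 N and linear speed of cup below 0.03 m/s), for 0.2 s.
2. the lever is swung to its stop (1.05 rad, within 0.05) and held there for 0.2 s (value of joint lever above 1 rad), for 0.2 s.
At the end, for the whole second after the job is handed in: The used cup stands nested in the upper cup of the stack (axes within 6 mm, underside 74 to 86 mm above the stack's, upright within 0.1 rad), at rest and released; the stack is upright, within 30 mm of where it stood; the lever is back at rest (below 0.06 rad) (all of step 1 and value of joint lever below 0.06 rad and linear speed of stack below 0.03 m/s and not (distance of stack from where it was at the start of the episode above 0.03 m)); the robot touches nothing.
It fails at once if the lever is swung (beyond 0.5 rad) before the used cup is in the stack (value of joint lever above 0.5 rad and not (horizontal distance between cup and stack below 0.006 m and z of cup in the frame of stack between 0.074 and 0.086 m and angle between each of cup, stack's own z axis and vertical below 0.1 rad)).
It fails at once if the used cup is dropped: falling faster than 0.6 m/s while not held (linear speed of cup above 0.6 m/s and contact force between the fingers and cup below 0.1 N).
It fails at once if the stack is shifted by more than 30 mm (distance of stack from where it was at the start of the episode above 0.03 m).
It fails at once if the jar or spatula is shifted by more than 30 mm (distance of any of jar, spatula from where it was at the start of the episode above 0.03 m).
It also fails if it takes over 59 s, if anything falls off the work surface, if the arm or the gripper's body presses on something with over 40 N, if the wrist force passes 120 N, or if a joint passes its speed limit or range.

ROBOT

A 6-joint arm with a two-finger parallel gripper is mounted at the origin on the work surface. World frame = base frame: x ahead of the robot, y to its left, z up, the work surface at z = 0. Lengths are in m, angles in degrees, forces in N, time in s.
With the tool pointing down it reaches from about 0.25 to 0.725 m from the base axis. Payload 9.7 kg.
Tool frame: the origin (TCP) lies on the centre line of the jaws, within the pads' length; the fingertips stand tip_extent ahead of it and the grasp point (between the pads) lies 3 mm ahead of it (tip_extent is the distance from the TCP to the fingertips, in m); z points along the fingers, y is the line along which they close (so a half turn about z gives the same grasp; the last joint's range is limited). The gripper opens to 85 mm and grips with 20 to 120 N. Pads are 22 mm wide; open, the fingers measure 114 mm over their backs; the gripper's body (76 mm by 85 mm) begins 54 mm behind the grasp point. The pads swing forward as they close: fully open they stand 13 mm farther back than shut.
Start: joints at [70.588, 4.979, 10.078, 95.1, 0, 90], TCP at [0.183, 0.519, 0.253] pointing down, gripper open.
Joint ranges: [-179.16, 179.16], [-48.56, 103.87], [-65.8, 70.77], [-126.05, 130.52], [-82.76, 87.17], [-180, 180]. Speed limits (degrees/s): [127.2, 127.2, 147.25, 180, 180, 180].

INTERFACE

Orientations are given as [roll, pitch, yaw] about the fixed x, y, z axes, in that order (R = Rz(yaw) Ry(pitch) Rx(roll)).
In Python, from workcell import * gives the robot as it stands.
- The arm moves only by the tool servo_tool, never from a script. Its argument "rows" is a list of rows, each an object with "offset": the shift along the tool's x, y, z as a fraction of full scale, a list of three; "yaw": the turn about the tool's z as a fraction of full scale; "claw": the closure, from 0 (fully open) to 1 (shut). A call has 1 to 12 rows; each row is the pose to reach, as a shift and turn from the pose commanded when the call began, along the tool's axes at that moment, turning the shorter way round; what a row does not reach only later rows make up. Full scale, the value 1, is 0.1 m for a shift and pi rad for a turn. A row lasts 1/8 s, in which the tool goes at most 62.5 mm and 10.7 degrees, less where a joint would pass 70% of its speed; a pose out of reach is approached as far as the arm can. A call with a number of a shift or a turn outside -1 to 1 is refused whole. A call with a gripper value outside its range is refused whole. The fingers move at their own pace and stop on an object; "squeeze" is the grip in N (left out, the last holds). Time passes only in rows, so rows that repeat a pose let the fingers close. It gives the time, the measured TCP pose, the force, the opening and the grip force at its end, in the units of the state.
- get_obs(): the state, without advancing time (a new reading comes with each control period).
- camera(name): name is "scene" or "top"; returns (picture, depth): 420x560x3 uint8, red, green, blue; 420x560 float32, m along the optical axis (not along the pixel's ray), 0 where there is no reading.
- camera_info(name): a dict with "fx", "fy", "cx", "cy" (pixels), "dist" ([k1, k2, p1, p2, k3] as OpenCV has them; the pictures are not rectified), "cam_to_world" (4x4, takes a point from camera to world coordinates). Camera axes: x right, y up, looking along -z (the intrinsics and any distortion apply to the point x, -y, -z); pixel columns grow to the right and rows downward; lengths in m; the calibration is good to about 2 mm. A picture is of the moment at which its call begins. camera_info takes no time and is no camera call.
- job_done(): hands the job in; it is judged then, once.
The state is a dict: "time": time; "q": joint angles; "qd": joint speeds; "joint_efforts": joint torques, N m; "ee_pos": TCP position; "tcp_rot": TCP orientation; "wrist_force": force on the tool from outside, world axes, zero at the start; "torque": the same for the moment, N m; "opening": finger opening in m; "grasp_force": force on a finger pad.
Only numpy, scipy, OpenCV 4.12 (cv2) and the standard library are available. Lean on these libraries where they do the work, as an engineer would, in place of code of your own. Each camera call takes 0.05 s, during which the arm holds its last target. There are 200 camera calls.

## Working session

There is one attempt and no reset: what is moved stays moved. The work goes in short steps, Python scripts to look and compute and a tool call to move; the robot and the scene stay as the last step left them, time stands still between calls to the robot, and variables do not carry over. Pictures are saved under pics/ and viewed, at most 10 in all, crops included, and the job is handed in when it is done.

Besides the shell and the picture viewer there is one more tool, called after "Emit:" as name([rows], argument=value, ...), one row to a line, values as JSON. servo_tool: Moves the arm, as the interface text tells. Its arguments: {"type":"object","properties":{"rows":{"type":"array"},"squeeze":{"type":"number"}},"required":["rows"]}

```bash
mkdir -p pics; ls
python3 - <<'E'
from workcell import *
import cv2,numpy as np
for n in("scene","top"):
    p,d=camera(n); np.savez(f"{n}0.npz",p=p,d=d); cv2.imwrite(f"pics/{n}0.png",p[:,:,::-1])
    i=camera_info(n); print(n,i)
o=get_obs(); print({k:o[k] for k in("time","ee_pos","tcp_rot","opening")}, {k:v for k,v in o.items() if 'tip' in k})
E
```

```text
pics
scene {'fx': 508.92695676276395, 'fy': 508.92695676276395, 'cx': 284.20529278666316, 'cy': 213.47763106993742, 'dist': array([0.03851521, 0.        , 0.        , 0.        , 0.        ]), 'cam_to_world': array([[ 0.17115009, -0.70038298,  0.69294396,  1.75823252],
       [ 0.98504869,  0.1356797 , -0.10616071, -0.21023798],
       [-0.01966528,  0.70075295,  0.71313293,  1.40354681],
       [ 0.        ,  0.        ,  0.        ,  1.        ]])}
top {'fx': 451.97346148440465, 'fy': 451.97346148440465, 'cx': 282.8994388412783, 'cy': 215.83818033650448, 'dist': array([-0.1325498,  0.       ,  0.       ,  0.       ,  0.       ]), 'cam_to_world': array([[ 0.02825184,  0.99838006, -0.04938715,  0.42859627],
       [-0.99959761,  0.02809177, -0.00393244,  0.00305079],
       [-0.0025387 ,  0.04947838,  0.99877197,  1.33694563],
       [ 0.        ,  0.        ,  0.        ,  1.        ]])}
{'time': 0.1, 'ee_pos': array([0.18274111, 0.51856647, 0.2526442 ]), 'tcp_rot': array([-1.79931086e+02,  1.92146108e-03,  1.60589121e+02]), 'opening': 0.08508220026350154} {}
```

View pics/scene0.png

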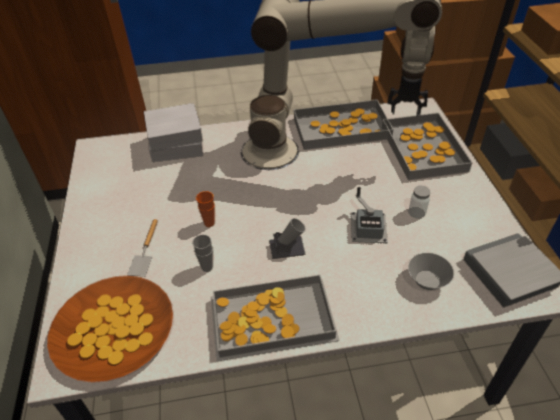

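View pics/top0.png

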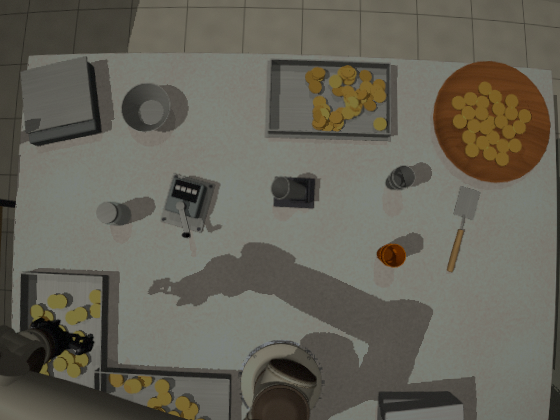

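The top view shows the robot's base at (280,390), with up = +x and left = +y. The candidates for the stack are a grey stack at (400,178) and an orange one at (391,256). The grey steel one fits, since orange is excluded. The leaning cup is at (290,190) in the stand, and the counter is at (188,205) with its knob at (186,235). I'll enlarge these to confirm.

```bash
cat > h.py <<'E'
from workcell import *
import cv2,numpy as np
def ray(n,uv):
    i=camera_info(n);K=np.array([[i['fx'],0,i['cx']],[0,i['fy'],i['cy']],[0,0,1]])
    a=cv2.undistortPoints(np.array(uv,float).reshape(-1,1,2),K,i['dist'],None,None,None).reshape(-1,2)
    T=i['cam_to_world'];d=np.c_[a[:,0],-a[:,1],-np.ones(len(a))]@T[:3,:3].T
    return T[:3,3],d
def plane(n,uv,z):
    o,d=ray(n,uv); return o+d*((z-o[2])/d[:,2])[:,None]
def cloud(n,d):
    v,u=np.mgrid[:420,:560]; o,r=ray(n,np.c_[u.ravel(),v.ravel()])
    return (o+r*d.ravel()[:,None]).reshape(420,560,3)
def proj(n,X):
    i=camera_info(n);T=i['cam_to_world'];c=(np.atleast_2d(X)-T[:3,3])@T[:3,:3]
    K=np.array([[i['fx'],0,i['cx']],[0,i['fy'],i['cy']],[0,0,1]])
    return cv2.projectPoints((c*[1,-1,-1]).reshape(-1,1,3),np.zeros(3),np.zeros(3),K,i['dist'])[0].reshape(-1,2)
E
python3 - <<'E'
from h import *
t=np.load('top0.npz');s=np.load('scene0.npz')
def cr(p,u,v,w,h,k): 
    return cv2.resize(p[v:v+h,u:u+w,::-1],(w*k,h*k),interpolation=cv2.INTER_CUBIC)
a=cr(t['p'],255,160,60,60,5);b=cr(t['p'],370,150,60,60,5)
c=cr(s['p'],260,205,60,60,5);d=cr(s['p'],180,225,60,60,5)
cv2.imwrite('pics/c1.png',np.vstack([np.hstack([a,b]),np.hstack([c,d])]))
P=cloud('top',t['d']);Q=cloud('scene',s['d'])
# check depth on bench, stack region
for n,C,(u,v,w,h) in(('top',P,(380,155,45,45)),('scene',Q,(185,228,38,50))):
    X=C[v:v+h,u:u+w].reshape(-1,3);print(n,len(X),np.percentile(X[:,2],[2,10,50,90,98]).round(4))
    for lo,hi in((.02,.06),(.06,.1),(.1,.132),(.132,.15)):
        m=X[(X[:,2]>lo)&(X[:,2]<hi)]; print(lo,len(m),m.min(0).round(4) if len(m) else'',m.max(0).round(4) if len(m) else'',m.mean(0).round(4) if len(m) else '')
for n,C,(u,v,w,h) in(('top',P,(262,165,60,50)),('scene',Q,(262,210,55,50))):
    X=C[v:v+h,u:u+w].reshape(-1,3)
    for lo in np.arange(.01,.14,.01):
        m=X[(X[:,2]>lo)&(X[:,2]<lo+.01)]; print(n,lo.round(2),len(m),m.min(0).round(3) if len(m) else'',m.max(0).round(3) if len(m) else'')
E
```

```text
top 2025 [-0.0059 -0.0038  0.0006  0.1151  0.1399]
0.02 120 [ 0.5776 -0.3335  0.02  ] [ 0.624  -0.2888  0.0598] [ 0.6052 -0.3168  0.0444]
0.06 189 [ 0.5732 -0.3401  0.0604] [ 0.629  -0.2833  0.0999] [ 0.6039 -0.3156  0.0843]
0.1 155 [ 0.5731 -0.3435  0.1009] [ 0.6314 -0.2822  0.132 ] [ 0.6079 -0.3224  0.1167]
0.132 99 [ 0.5715 -0.3464  0.1321] [ 0.6343 -0.2813  0.1437] [ 0.6047 -0.3165  0.1379]
scene 1900 [-0.0073 -0.0045  0.0014  0.1172  0.1385]
0.02 81 [ 0.6013 -0.3402  0.0207] [ 0.6319 -0.2898  0.0599] [ 0.6238 -0.3123  0.0414]
0.06 164 [ 0.5711 -0.3415  0.0601] [ 0.6385 -0.2831  0.0999] [ 0.6167 -0.3117  0.0855]
0.1 208 [ 0.5719 -0.3429  0.1001] [ 0.6408 -0.2836  0.132 ] [ 0.602  -0.3124  0.1163]
0.132 86 [ 0.5702 -0.3417  0.1322] [ 0.6397 -0.2817  0.1435] [ 0.6024 -0.3131  0.1373]
top 0.01 25 [ 0.524 -0.076  0.01 ] [0.608 0.033 0.02 ]
top 0.02 22 [ 0.535 -0.04   0.02 ] [ 0.6   -0.02   0.029]
top 0.03 44 [ 0.534 -0.051  0.03 ] [ 0.598 -0.005  0.04 ]
top 0.04 106 [ 0.534 -0.067  0.04 ] [0.598 0.004 0.05 ]
top 0.05 137 [ 0.533 -0.065  0.05 ] [0.598 0.016 0.06 ]
top 0.06 81 [ 0.541 
[... 466 characters left out ...]
0.045 0.02 ]
scene 0.02 30 [ 0.569 -0.062  0.02 ] [ 0.604 -0.006  0.03 ]
scene 0.03 45 [ 0.537 -0.064  0.031] [0.599 0.002 0.04 ]
scene 0.04 71 [ 0.532 -0.067  0.04 ] [0.601 0.006 0.05 ]
scene 0.05 87 [ 0.532 -0.066  0.05 ] [0.604 0.011 0.06 ]
scene 0.06 36 [ 0.547 -0.054  0.061] [0.596 0.023 0.07 ]
scene 0.07 49 [ 0.542 -0.039  0.07 ] [0.597 0.032 0.08 ]
scene 0.08 61 [ 0.538 -0.034  0.08 ] [0.595 0.04  0.09 ]
scene 0.09 89 [ 0.537 -0.027  0.09 ] [0.601 0.044 0.1  ]
scene 0.1 70 [ 0.535 -0.024  0.1  ] [0.602 0.038 0.11 ]
scene 0.11 43 [ 0.537 -0.017  0.11 ] [0.601 0.034 0.12 ]
scene 0.12 28 [ 0.541 -0.012  0.12 ] [0.599 0.01  0.13 ]
scene 0.13 4 [ 0.557 -0.007  0.13 ] [ 0.583 -0.003  0.133]
```

View pics/c1.png

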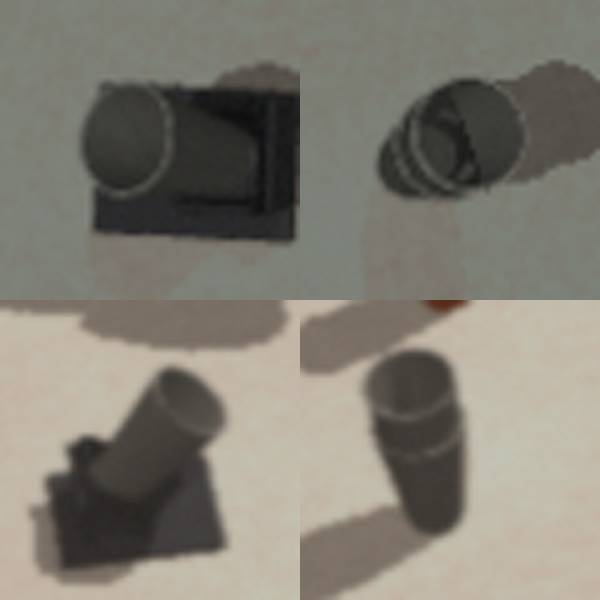

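The crop confirms it: the stack at top (400,178) / scene (205,252) is grey steel with two rims showing. The used cup leans in the dark stand towards +y. Next I'll get the stand and counter poses.

Run:
```python
from h import *
from scipy.optimize import least_squares
import workcell
print([k for k in dir(workcell) if k[0]!='_'][:40], get_obs().keys())
t=np.load('top0.npz');s=np.load('scene0.npz')
P=cloud('top',t['d']);Q=cloud('scene',s['d'])
def circ(X):
    f=least_squares(lambda p:np.hypot(X[:,0]-p[0],X[:,1]-p[1])-p[2],[*X[:,:2].mean(0),.03],loss='soft_l1',f_scale=.002);return f.x
# stack silhouette: mouth via outer points near z .14
for n,C,(u,v,w,h) in(('top',P,(380,155,45,45)),('scene',Q,(185,228,38,50))):
    X=C[v:v+h,u:u+w].reshape(-1,3);X=X[(X[:,2]>.134)&(X[:,2]<.15)];print('stack rim',n,circ(X).round(4))
# stand/cup axis: slice centres; cup points away from walls
A=np.vstack([C[v:v+h,u:u+w].reshape(-1,3) for C,(u,v,w,h) in((P,(262,165,60,50)),(Q,(262,210,55,50)))])
A=A[(A[:,2]>.02)&(A[:,0]>.5)&(A[:,0]<.65)]
c35,s35=np.cos(np.radians(35)),np.sin(np.radians(35))
def res(p):
    a=np.array([s35*np.cos(p[2]),s35*np.sin(p[2]),c35]);d=B-np.array([p[0],p[1],.1139])
    l=d@a; r=np.linalg.norm(d-np.outer(l,a),axis=1); return np.minimum(abs(r-(.032+.12*l)),abs(r-(.0295+.12*l)))
p=np.array([.5685,.0205,np.pi/2])
for k in range(4):
    a=np.array([s35*np.cos(p[2]),s35*np.sin(p[2]),c35]);d=A-np.array([p[0],p[1],.1139]);l=d@a
    B=A[(l>-.05)&(l<.003)]; p=least_squares(res,p,loss='soft_l1',f_scale=.002).x
print('cup rim',p[:2].round(4),'lean az',np.degrees(p[2]).round(1),len(B))
g=t['p'].astype(int);print('base px',g[205,280],'plate px',g[200,206], g[225,172],'bench',g[240,330])
# stand base rect: dark pixels
sub=(g.sum(2)<190)[165:220,262:330].astype(np.uint8)
cs,_=cv2.findContours(sub,cv2.RETR_EXTERNAL,2);c=max(cs,key=cv2.contourArea)
print('stand bbox',cv2.boundingRect(c), cv2.minAreaRect(c))
# counter: points with z in slices
R=np.vstack([C[v:v+h,u:u+w].reshape(-1,3) for C,(u,v,w,h) in((P,(155,165,70,80)),(Q,(335,180,60,70)))])
for lo,hi in((.004,.02),(.055,.07),(.07,.09),(.09,.13)):
    m=R[(R[:,2]>lo)&(R[:,2]<hi)];r=cv2.minAreaRect((m[:,:2]*1000).astype(np.float32));print(lo,len(m),r,m.mean(0).round(4))
i=cv2.resize(t['p'][165:245,155:225,::-1],None,fx=6,fy=6,interpolation=2);j=cv2.resize(s['p'][180:250,335:395,::-1],None,fx=6,fy=480/70,interpolation=2)
cv2.imwrite('pics/c2.png',np.hstack([i,j]))
```

```text
['PlanningError', 'camera', 'camera_info', 'get_obs', 'job_done', 'tip_extent'] dict_keys(['time', 'q', 'qd', 'joint_efforts', 'ee_pos', 'tcp_rot', 'wrist_force', 'torque', 'grasp_force', 'opening'])
stack rim top [ 0.6026 -0.3129  0.0308]
stack rim scene [ 0.6052 -0.3124  0.0302]
cup rim [0.5683 0.0197] lean az 88.1 766
base px [44 43 45] plate px [61 60 57] [120 119 111] bench [126 129 119]
stand bbox (10, 12, 43, 31) ((31.0, 27.0), (30.0, 42.0), 90.0)
0.004 1500 ((458.49993896484375, 298.2550354003906), (251.8385772705078, 396.2181396484375), 76.41348266601562) [0.4978 0.2873 0.0069]
0.055 1482 ((535.3655395507812, 292.7512512207031), (96.72927856445312, 118.90184783935547), 76.61787414550781) [0.5418 0.2901 0.0622]
0.07 341 ((502.48126220703125, 288.0010681152344), (56.1044807434082, 161.4990234375), 86.00617980957031) [0.4831 0.2879 0.0776]
0.09 60 ((435.87261962890625, 274.919921875), (14.929536819458008, 20.28606414794922), 87.5994644165039) [0.4327 0.2738 0.1115]
```

View pics/c2.png

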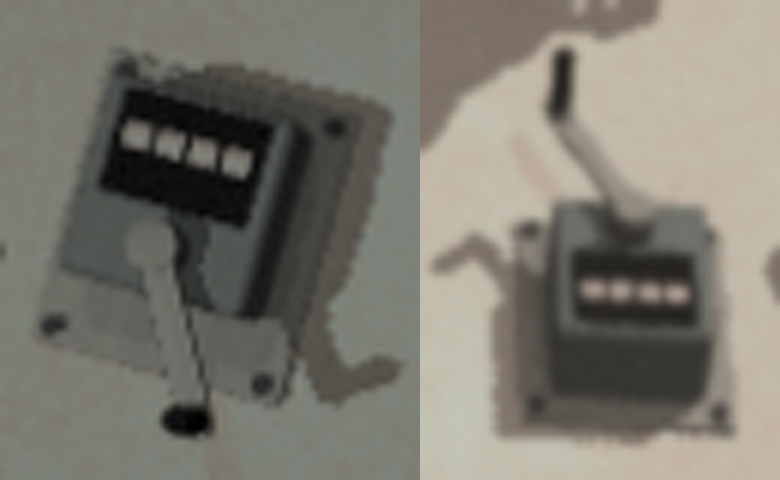

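The counter is seen with its hub at top pixel (180.3,205), its knob at (185.8,235) and the plate turned about -14°. Next I'll compute the pivot and knob positions and the first tool move.

```bash
cat > go.py <<'E'
from h import *
def rel(X,yaw=None):
    o=get_obs();from_=o['ee_pos'];y=np.radians(o['tcp_rot'][2])
    d=np.array(X)-from_; R=np.array([[np.cos(y),np.sin(y),0],[np.sin(y),-np.cos(y),0],[0,0,-1]])
    r=R.T@d*10
    print('offset',r.round(3),'turn',None if yaw is None else round(-(((yaw-np.degrees(y)+180)%360)-180)/180,4),'now',from_.round(4),o['tcp_rot'].round(2),'t',o['time'])
E
python3 - <<'E'
from go import *
print('tip',tip_extent() if callable(tip_extent) else tip_extent)
h=plane('top',[[180.3,205]],.08)[0];k=plane('top',[[185.8,235]],.117)[0]
ks=plane('scene',[[335+(563-420)/6,180+52*70/480]],.12)[0]
print(h,k,ks,'r',np.hypot(*(k-h)[:2]),'az',np.degrees(np.arctan2(*(k-h)[1::-1])))
a=np.radians(88.1);ax=np.array([np.sin(.6109)*np.cos(a),np.sin(.6109)*np.sin(a),np.cos(.6109)])
rim=np.array([.5683,.0197,.1139]); print('foot',rim-.1*ax)
g=rim-.022*ax; print('grasp',g)
rel([g[0],g[1],.25],88)
E
```

```text
tip 0.022
[0.51311367 0.29695677 0.08      ] [0.4294217  0.26997509 0.117     ] [0.43114534 0.27528472 0.12      ] r 0.08793381933950112 az -162.13105914258298
foot [ 0.5663982  -0.03762896  0.03198679]
grasp [0.5678816  0.00708763 0.09587909]
offset [-5.332 -3.544  0.026] turn 0.4033 now [0.1827 0.5186 0.2526] [-179.93    0.    160.59] t 0.1
```

Emit:
servo_tool([
  {"offset":[-0.45,-0.3,0],"yaw":0,"claw":0},
  {"offset":[-0.89,-0.59,0],"yaw":0,"claw":0},
  {"offset":[-0.89,-0.59,0],"yaw":0,"claw":0},
], squeeze=25)

```text
time: 0.48
ee_pos: [0.2486, 0.4314, 0.2535]
tcp_rot: [-180.0, 0.0, 160.4]
wrist_force: [-0.3, 0.7, 0.1]
opening: 0.0857
grasp_force: 0.0
```

Emit:
servo_tool([
  {"offset":[-0.45,-0.3,0],"yaw":0,"claw":0},
  {"offset":[-0.89,-0.59,0],"yaw":0,"claw":0},
  {"offset":[-0.89,-0.59,0],"yaw":0,"claw":0},
])

```text
time: 0.85
ee_pos: [0.3127, 0.3467, 0.2533]
tcp_rot: [-180.0, 0.0, 160.4]
wrist_force: [-0.2, 0.0, 0.4]
opening: 0.0852
grasp_force: 0.0
```

Emit:
servo_tool([
  {"offset":[-0.45,-0.3,0],"yaw":0,"claw":0},
  {"offset":[-0.89,-0.59,0],"yaw":0,"claw":0},
  {"offset":[-0.89,-0.59,0],"yaw":0,"claw":0},
])

```text
time: 1.23
ee_pos: [0.3769, 0.262, 0.253]
tcp_rot: [-180.0, -0.0, 160.4]
wrist_force: [-0.5, 0.0, 0.4]
opening: 0.0853
grasp_force: 0.0
```

Emit:
servo_tool([
  {"offset":[-0.45,-0.3,0],"yaw":0,"claw":0},
  {"offset":[-0.89,-0.59,0],"yaw":0,"claw":0},
  {"offset":[-0.89,-0.59,0],"yaw":0,"claw":0},
])

```text
time: 1.6
ee_pos: [0.4412, 0.1772, 0.2527]
tcp_rot: [-180.0, -0.0, 160.4]
wrist_force: [-0.2, 0.4, -0.4]
opening: 0.0855
grasp_force: 0.0
```

Emit:
servo_tool([
  {"offset":[-0.45,-0.3,0],"yaw":0,"claw":0},
  {"offset":[-0.89,-0.59,0],"yaw":0,"claw":0},
  {"offset":[-0.89,-0.59,0],"yaw":0,"claw":0},
])

```text
time: 1.98
ee_pos: [0.5054, 0.0924, 0.2524]
tcp_rot: [-180.0, -0.1, 160.5]
wrist_force: [-0.8, 0.5, 0.2]
opening: 0.0856
grasp_force: 0.0
```

Emit:
servo_tool([
  {"offset":[-0.89,-0.59,0],"yaw":0.06,"claw":0},
  {"offset":[-0.89,-0.59,0],"yaw":0.12,"claw":0},
  {"offset":[-0.89,-0.59,0],"yaw":0.18,"claw":0},
  {"offset":[-0.89,-0.59,0],"yaw":0.24,"claw":0},
  {"offset":[-0.89,-0.59,0],"yaw":0.3,"claw":0},
  {"offset":[-0.89,-0.59,0],"yaw":0.36,"claw":0},
  {"offset":[-0.89,-0.59,0],"yaw":0.403,"claw":0},
  {"offset":[-0.89,-0.59,0],"yaw":0.403,"claw":0},
])

```text
time: 2.98
ee_pos: [0.5686, 0.0097, 0.2532]
tcp_rot: [-180.0, -0.0, 88.2]
wrist_force: [-0.7, 0.1, -0.1]
opening: 0.0857
grasp_force: 0.0
```

Run:
```python
from go import *
a=np.radians(88.1);ax=np.array([np.sin(.6109)*np.cos(a),np.sin(.6109)*np.sin(a),np.cos(.6109)])
rim=np.array([.5683,.0197,.1139]); g=rim-.019*ax+[0,0,.003]; print(g,get_obs()['q'])
rel(g,88)
```

```text
[0.56793866 0.0088075  0.10133649] [9.68504911e-01 7.59845329e+00 1.29285605e+01 9.53442215e+01
 2.95973136e-02 9.27361546e+01]
offset [-0.01  -0.006  1.519] turn 0.0013 now [0.5686 0.0097 0.2532] [-1.7998e+02 -3.0000e-02  8.8230e+01] t 2.975
```

Emit:
servo_tool([
  {"offset":[-0.01,-0.01,0.3],"yaw":0,"claw":0},
  {"offset":[-0.01,-0.01,0.6],"yaw":0,"claw":0},
  {"offset":[-0.01,-0.01,0.9],"yaw":0,"claw":0},
  {"offset":[-0.01,-0.01,0.9],"yaw":0,"claw":0},
])

```text
time: 3.48
ee_pos: [0.5665, 0.0077, 0.1612]
tcp_rot: [-179.8, -0.0, 88.3]
wrist_force: [-0.1, 0.3, 0.8]
opening: 0.0852
grasp_force: 0.0
```

Emit:
servo_tool([
  {"offset":[0,0,0.2],"yaw":0,"claw":0},
  {"offset":[0,0,0.4],"yaw":0,"claw":0},
  {"offset":[0,0,0.55],"yaw":0,"claw":0},
  {"offset":[0,0,0.62],"yaw":0,"claw":0},
  {"offset":[0,0,0.62],"yaw":0,"claw":0},
])

```text
time: 4.1
ee_pos: [0.5678, 0.0066, 0.1015]
tcp_rot: [-180.0, -0.0, 88.1]
wrist_force: [0.8, -0.4, 0.6]
opening: 0.0854
grasp_force: 0.0
```

Emit:
servo_tool([
  {"offset":[0,0,0],"yaw":0,"claw":1},
  {"offset":[0,0,0],"yaw":0,"claw":1},
  {"offset":[0,0,0],"yaw":0,"claw":1},
  {"offset":[0,0,0],"yaw":0,"claw":1},
  {"offset":[0,0,0],"yaw":0,"claw":1},
  {"offset":[0,0,0],"yaw":0,"claw":1},
  {"offset":[0,0,0],"yaw":0,"claw":1},
  {"offset":[0,0,0],"yaw":0,"claw":1},
], squeeze=30)

```text
time: 5.1
ee_pos: [0.5682, 0.0067, 0.1025]
tcp_rot: [179.9, -0.0, 88.1]
wrist_force: [-1.8, 2.1, 5.8]
opening: 0.0623
grasp_force: 31.0
```

Emit:
servo_tool([
  {"offset":[0.057,0,-0.082],"yaw":0,"claw":1},
  {"offset":[0.114,0,-0.164],"yaw":0,"claw":1},
  {"offset":[0.171,0,-0.246],"yaw":0,"claw":1},
  {"offset":[0.228,0,-0.328],"yaw":0,"claw":1},
  {"offset":[0.285,0,-0.41],"yaw":0,"claw":1},
  {"offset":[0.342,0,-0.492],"yaw":0,"claw":1},
  {"offset":[0.4,0,-0.574],"yaw":0,"claw":1},
  {"offset":[0.4,0,-0.7],"yaw":0,"claw":1},
  {"offset":[0.4,0,-0.8],"yaw":0,"claw":1},
  {"offset":[0.4,0,-0.8],"yaw":0,"claw":1},
])

```text
time: 6.35
ee_pos: [0.5696, 0.0462, 0.1824]
tcp_rot: [179.9, -0.0, 88.0]
wrist_force: [0.0, 0.0, -2.0]
opening: 0.0627
grasp_force: 33.4
```

Run:
```python
from h import *
im=[]
for n in("scene","top"):
    p,d=camera(n); np.savez(f"{n}1.npz",p=p,d=d)
    u,v=proj(n,get_obs()['ee_pos'])[0].astype(int);print(n,u,v)
    im.append(cv2.resize(p[v-45:v+55,u-50:u+50,::-1],(400,400),interpolation=2))
cv2.imwrite('pics/c3.png',np.hstack(im))
```

```text
scene 305 210
top 268 183
```

View pics/c3.png

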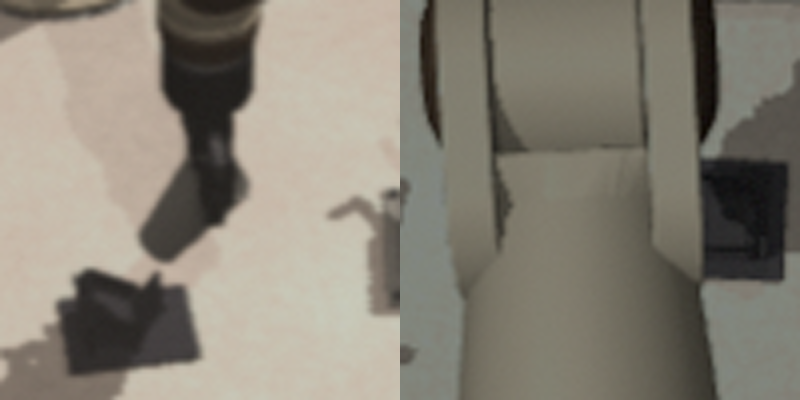

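The scene crop shows the cup drawn clear of the stand at (195,205 in the crop), but still leaning about 35-40° in the pads. The tool can't tilt. I'll turn the cup upright about the pad axis by pushing its foot gently against the outside of the stand's fixed front wall. First I'll measure that wall.

Run:
```python
from h import *
s=np.load('scene1.npz');Q=cloud('scene',s['d']);X=Q.reshape(-1,3)
m=X[(X[:,0]>.5)&(X[:,0]<.64)&(X[:,1]>-.1)&(X[:,1]<.06)&(X[:,2]>.008)&(X[:,2]<.09)]
for lo in np.arange(.01,.08,.006):
    k=m[(m[:,2]>=lo)&(m[:,2]<lo+.006)]
    if len(k): print(lo.round(3),len(k),'x',k[:,0].min().round(3),k[:,0].max().round(3),'y',k[:,1].min().round(3),k[:,1].max().round(3))
k=m[(m[:,2]>.045)&(m[:,1]>-.02)];print(k[np.argsort(k[:,1])][::max(1,len(k)//25)].round(3))
# held cup: near-plane profile
c=X[(X[:,0]>.5)&(X[:,0]<.66)&(X[:,1]>-.06)&(X[:,1]<.12)&(X[:,2]>.085)&(X[:,2]<.2)]
for lo in np.arange(.085,.2,.008):
    k=c[(c[:,2]>=lo)&(c[:,2]<lo+.008)]
    if len(k): print('cup',lo.round(3),len(k),'y',k[:,1].min().round(3),k[:,1].max().round(3),'xmax',k[:,0].max().round(3))
```

```text
0.01 43 x 0.53 0.614 y -0.077 0.037
0.016 27 x 0.537 0.601 y -0.062 -0.009
0.022 47 x 0.534 0.6 y -0.061 -0.005
0.028 51 x 0.537 0.601 y -0.049 0.0
0.034 54 x 0.527 0.599 y -0.065 0.002
0.04 48 x 0.534 0.601 y -0.066 0.008
0.046 48 x 0.531 0.599 y -0.067 0.01
0.052 39 x 0.533 0.599 y -0.068 0.011
0.058 13 x 0.538 0.6 y -0.057 -0.045
[[ 0.576 -0.     0.046]
 [ 0.566  0.002  0.046]
 [ 0.585  0.002  0.045]
 [ 0.579  0.003  0.049]
 [ 0.558  0.003  0.053]
 [ 0.574  0.004  0.049]
 [ 0.569  0.005  0.049]
 [ 0.548  0.005  0.047]
 [ 0.586  0.005  0.046]
 [ 0.585  0.005  0.05 ]
 [ 0.562  0.006  0.047]
 [ 0.562  0.006  0.052]
 [ 0.581  0.006  0.051]
 [ 0.575  0.007  0.054]
 [ 0.573  0.008  0.047]
 [ 0.549  0.008  0.048]
 [ 0.55   0.008  0.053]
 [ 0.587  0.009  0.052]
 [ 0.568  0.009  0.052]
 [ 0.568  0.009  0.058]
 [ 0.581  0.01   0.05 ]
 [ 0.58   0.01   0.055]
 [ 0.559  0.01   0.053]
 [ 0.556  0.011  0.055]]
cup 0.101 1 y 0.013 0.013 xmax 0.583
cup 0.109 9 y 0.002 0.023 xmax 0.59
cup 0.117 20 y -0.01 0.022 xmax 0.593
cup 0.125 23 y -0.009 0.03 xmax 0.594
cup 0.133 29 y -0.005 0.044 xmax 0.595
cup 0.141 29 y -0.003 0.046 xmax 0.596
cup 0.149 25 y 0.003 0.076 xmax 0.596
cup 0.157 28 y 0.009 0.078 xmax 0.603
cup 0.165 39 y 0.013 0.081 xmax 0.612
cup 0.173 44 y 0.016 0.086 xmax 0.615
cup 0.181 37 y 0.018 0.08 xmax 0.617
cup 0.189 23 y 0.024 0.051 xmax 0.62
cup 0.197 12 y 0.024 0.04 xmax 0.608
```

Emit:
servo_tool([
  {"offset":[0.25,0,0],"yaw":0,"claw":1},
  {"offset":[0.5,0,0],"yaw":0,"claw":1},
  {"offset":[0.5,0,0.2],"yaw":0,"claw":1},
  {"offset":[0.5,0,0.4],"yaw":0,"claw":1},
  {"offset":[0.5,0,0.6],"yaw":0,"claw":1},
  {"offset":[0.5,0,0.66],"yaw":0,"claw":1},
  {"offset":[0.5,0,0.66],"yaw":0,"claw":1},
], squeeze=24)

```text
time: 7.32
ee_pos: [0.5706, 0.0962, 0.1151]
tcp_rot: [-180.0, 0.0, 88.0]
wrist_force: [0.2, -0.2, -2.4]
opening: 0.0622
grasp_force: 33.2
```

Emit:
servo_tool([
  {"offset":[-0.06,0,0],"yaw":0,"claw":1},
  {"offset":[-0.12,0,0],"yaw":0,"claw":1},
  {"offset":[-0.18,0,0],"yaw":0,"claw":1},
  {"offset":[-0.24,0,0],"yaw":0,"claw":1},
  {"offset":[-0.3,0,0],"yaw":0,"claw":1},
])

```text
time: 7.95
ee_pos: [0.5699, 0.0663, 0.1156]
tcp_rot: [180.0, -0.1, 88.1]
wrist_force: [-0.5, 10.8, 8.4]
opening: 0.0623
grasp_force: 32.6
```

Emit:
servo_tool([
  {"offset":[-0.05,0,0],"yaw":0,"claw":1},
  {"offset":[-0.1,0,0],"yaw":0,"claw":1},
  {"offset":[-0.15,0,0],"yaw":0,"claw":1},
  {"offset":[-0.2,0,0],"yaw":0,"claw":1},
])

```text
time: 8.45
ee_pos: [0.5701, 0.0481, 0.1179]
tcp_rot: [179.8, -0.3, 88.1]
wrist_force: [-2.3, 12.3, 11.1]
opening: 0.0579
grasp_force: 21.0
```

```bash
cat > look.py <<'E'
from h import *
import sys
p,d=camera('scene'); np.savez("s.npz",p=p,d=d);o=get_obs()
u,v=proj('scene',o['ee_pos'])[0].astype(int);print('scene',u,v,o['ee_pos'].round(4),o['wrist_force'].round(1),o['time'])
cv2.imwrite(sys.argv[1],cv2.resize(p[v-40:v+60,u-50:u+50,::-1],(500,500),interpolation=2))
X=cloud('scene',d).reshape(-1,3);t=o['ee_pos']
c=X[(abs(X[:,0]-t[0])<.08)&(abs(X[:,1]-t[1])<.08)&(X[:,2]<t[2]+.03)&(X[:,2]>t[2]-.12)]-t
for lo in np.arange(-.11,.03,.008):
    k=c[(c[:,2]>=lo)&(c[:,2]<lo+.008)]
    if len(k): print('dz',lo.round(3),len(k),'dy',k[:,1].min().round(3),k[:,1].max().round(3),'dxmax',k[:,0].max().round(3))
E
python3 look.py pics/c4.png
```

```text
scene 306 223 [0.57   0.0474 0.1178] [-2.3  9.2 10.1] 8.5
dz -0.11 57 dy -0.077 0.061 dxmax 0.072
dz -0.102 38 dy -0.077 -0.054 dxmax 0.035
dz -0.094 46 dy -0.079 -0.05 dxmax 0.032
dz -0.086 39 dy -0.079 -0.043 dxmax 0.036
dz -0.078 31 dy -0.08 -0.009 dxmax 0.024
dz -0.07 32 dy -0.076 -0.003 dxmax 0.026
dz -0.062 20 dy -0.038 -0.007 dxmax 0.022
dz -0.054 25 dy -0.034 0.004 dxmax 0.024
dz -0.046 20 dy -0.03 0.011 dxmax 0.024
dz -0.038 19 dy -0.028 0.017 dxmax 0.028
dz -0.03 28 dy -0.024 0.033 dxmax 0.028
dz -0.022 23 dy -0.022 0.04 dxmax 0.036
dz -0.014 47 dy -0.019 0.048 dxmax 0.04
dz -0.006 42 dy -0.016 0.05 dxmax 0.045
dz 0.002 43 dy -0.014 0.052 dxmax 0.045
dz 0.01 15 dy -0.01 0.039 dxmax 0.046
dz 0.018 2 dy -0.011 -0.008 dxmax 0.034
dz 0.026 3 dy -0.011 0.012 dxmax 0.058
```

View pics/c4.png

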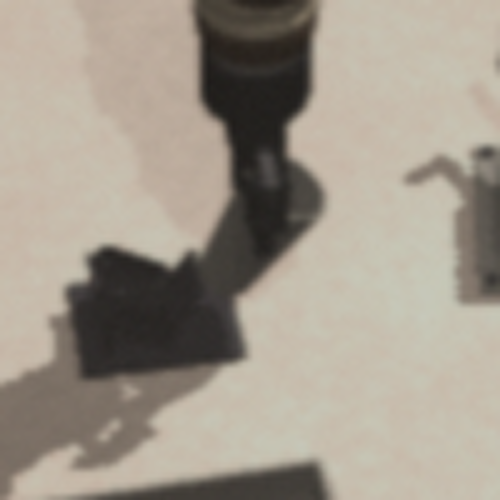

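The crop shows the foot's underside resting on the wall's top edge at (195,265), so the push slid the cup through the pads. I was too high. I'll back off, lower 22 mm and push again on the side of the foot.

Emit:
servo_tool([
  {"offset":[0.1,0,0],"yaw":0,"claw":1},
  {"offset":[0.3,0,0],"yaw":0,"claw":1},
  {"offset":[0.3,0,0.1],"yaw":0,"claw":1},
  {"offset":[0.3,0,0.2],"yaw":0,"claw":1},
  {"offset":[0.3,0,0.22],"yaw":0,"claw":1},
  {"offset":[0.2,0,0.22],"yaw":0,"claw":1},
  {"offset":[0.1,0,0.22],"yaw":0,"claw":1},
  {"offset":[0.05,0,0.22],"yaw":0,"claw":1},
])

```text
time: 9.5
ee_pos: [0.5694, 0.0503, 0.0937]
tcp_rot: [180.0, 0.0, 88.0]
wrist_force: [-0.5, -0.0, -2.7]
opening: 0.0572
grasp_force: 25.3
```

Emit:
servo_tool([
  {"offset":[-0.05,0,0],"yaw":0,"claw":1},
  {"offset":[-0.1,0,0],"yaw":0,"claw":1},
  {"offset":[-0.13,0,0],"yaw":0,"claw":1},
])

```text
time: 9.88
ee_pos: [0.5689, 0.0384, 0.0934]
tcp_rot: [180.0, -0.0, 88.1]
wrist_force: [0.7, 2.6, -1.6]
opening: 0.057
grasp_force: 24.5
```

```bash
python3 look.py pics/c5.png
```

```text
scene 303 228 [0.5689 0.0382 0.0933] [ 0.9  2.1 -3.5] 9.925
dz -0.11 7 dy -0.045 0.079 dxmax 0.063
dz -0.102 376 dy -0.08 0.08 dxmax 0.08
dz -0.094 509 dy -0.08 0.08 dxmax 0.08
dz -0.086 85 dy -0.08 0.08 dxmax 0.073
dz -0.078 52 dy -0.071 -0.004 dxmax 0.033
dz -0.07 62 dy -0.077 0.005 dxmax 0.031
dz -0.062 69 dy -0.08 -0.005 dxmax 0.031
dz -0.054 44 dy -0.08 0.01 dxmax 0.028
dz -0.046 50 dy -0.079 0.017 dxmax 0.03
dz -0.038 27 dy -0.078 0.029 dxmax 0.028
dz -0.03 21 dy -0.022 0.034 dxmax 0.028
dz -0.022 31 dy -0.019 0.041 dxmax 0.028
dz -0.014 35 dy -0.019 0.046 dxmax 0.041
dz -0.006 48 dy -0.015 0.053 dxmax 0.044
dz 0.002 34 dy -0.013 0.051 dxmax 0.044
dz 0.01 13 dy -0.009 0.039 dxmax 0.047
dz 0.026 1 dy -0.005 -0.005 dxmax 0.055
```

View pics/c5.png

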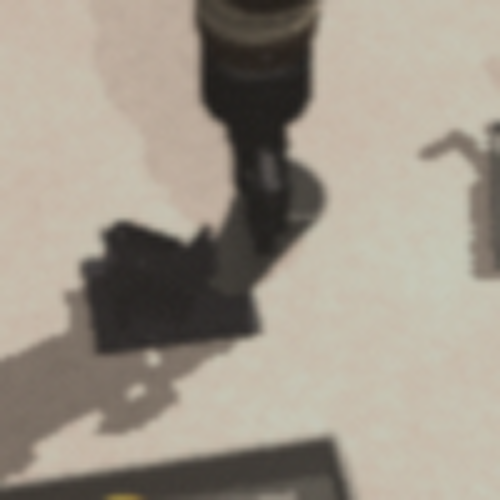

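The crop shows the cup side now resting against the wall's front edge at (210,240), with light contact. I'll continue the push and fit the cup's tilt from depth.

Emit:
servo_tool([
  {"offset":[-0.04,0,0],"yaw":0,"claw":1},
  {"offset":[-0.08,0,0],"yaw":0,"claw":1},
  {"offset":[-0.12,0,0],"yaw":0,"claw":1},
  {"offset":[-0.12,0,0],"yaw":0,"claw":1},
])

```text
time: 10.42
ee_pos: [0.5684, 0.0259, 0.0932]
tcp_rot: [-180.0, 0.0, 88.0]
wrist_force: [0.5, 2.1, -3.5]
opening: 0.0527
grasp_force: 24.1
```

```bash
cat > tilt.py <<'E'
from h import *
from scipy.optimize import least_squares
def fit(p,d,t0,dzmin=-.1,verbose=True):
    X=cloud('scene',d); g=p.astype(int)
    m=(abs(X[...,0]-t0[0])<.045)&(abs(X[...,1]-t0[1])<.07)&(X[...,2]<t0[2]+.05)&(X[...,2]>t0[2]+dzmin)&(X[...,2]>.06)&(g.sum(2)>100)
    B=X[m]-t0
    B=B[~((B[:,0]>.026)&(abs(B[:,1])<.015))]   # drop finger
    best=None
    for th0 in(0,.25,.5):
        def res(q):  # axis through (q0,q1,0 at tcp height)+ tilt q2 (toward +y), q3 rim position along axis
            a=np.array([0,np.sin(q[2]),np.cos(q[2])]);v=B-[q[0],q[1],0];l=v@a
            r=np.linalg.norm(v-np.outer(l,a),axis=1);R=.032+.12*(l-q[3])
            e=np.minimum(abs(r-R),abs(r-R+.0025))
            return np.r_[e+np.maximum(l-q[3],0)+np.maximum(q[3]-.1-l,0),(q[0])/.05*.01]
        f=least_squares(res,[0,.005,th0,.02],loss='soft_l1',f_scale=.002)
        if best is None or f.cost<best.cost: best=f
    q=best.x; 
    a=np.array([0,np.sin(q[2]),np.cos(q[2])]);foot=np.array([q[0],q[1],0])+a*(q[3]-.1)
    if verbose: print('n',len(B),'cost',best.cost.round(6),'axis dx,dy',q[:2].round(4),'tilt',np.degrees(q[2]).round(1),'rim s',q[3].round(4),'foot world',(foot+t0).round(4))
    return q,foot+t0
if __name__=='__main__':
    p,d=camera('scene');o=get_obs();print(o['ee_pos'].round(4),o['wrist_force'].round(1),o['time'],o['opening'])
    fit(p,d,o['ee_pos'])
    s=np.load('s.npz');print('prev');fit(s['p'],s['d'],np.array([.5689,.0382,.0933]))
E
python3 tilt.py
```

```text
[0.5684 0.0261 0.0931] [-0.8  2.9 -3.2] 10.475 0.0530248200016373
n 182 cost 0.00062 axis dx,dy [0.001  0.0222] tilt 19.0 rim s 0.0267 foot world [0.5694 0.0245 0.0238]
prev
n 168 cost 0.000463 axis dx,dy [0.0021 0.0167] tilt 27.0 rim s 0.0293 foot world [0.571  0.0228 0.0303]
```

The fit says the cup is now tilted 19°, but it has crept forward in the pads. That tilt is inside the stable angle for a cup standing on its foot. So I'll set it on clear bench in front of the stand, press it down to right it, release it, and regrip it properly.

Emit:
servo_tool([
  {"offset":[0.08,0,0],"yaw":0,"claw":1},
  {"offset":[0.2,0,0],"yaw":0,"claw":1},
  {"offset":[0.32,0,0],"yaw":0,"claw":1},
  {"offset":[0.4,0,0],"yaw":0,"claw":1},
  {"offset":[0.4,0,0.05],"yaw":0,"claw":1},
  {"offset":[0.4,0,0.1],"yaw":0,"claw":1},
  {"offset":[0.4,0,0.13],"yaw":0,"claw":1},
  {"offset":[0.4,0,0.15],"yaw":0,"claw":1},
  {"offset":[0.4,0,0.15],"yaw":0,"claw":1},
])

```text
time: 11.6
ee_pos: [0.5714, 0.0659, 0.0815]
tcp_rot: [179.7, -0.0, 88.0]
wrist_force: [-2.1, -1.3, 18.6]
opening: 0.0515
grasp_force: 20.6
```

Emit:
servo_tool([
  {"offset":[0,0,0.02],"yaw":0,"claw":1},
  {"offset":[0,0,0.03],"yaw":0,"claw":1},
  {"offset":[0,0,0.03],"yaw":0,"claw":1},
])

```text
time: 11.98
ee_pos: [0.5713, 0.0659, 0.0786]
tcp_rot: [179.7, -0.0, 88.0]
wrist_force: [-2.9, -2.1, 20.2]
opening: 0.0502
grasp_force: 20.7
```

```bash
sed -i "s/X\[...,2\]>.06)/X[...,2]>.006)/; /prev/d" tilt.py; python3 tilt.py
```

```text
[0.5713 0.0659 0.0787] [-3.6 -1.4 21. ] 12.025 0.05025195766514355
n 410 cost 0.009093 axis dx,dy [0.002  0.0132] tilt 37.1 rim s 0.0162 foot world [0.5733 0.0285 0.0118]
```

```bash
sed -i "s/X\[...,2\]>.006)/X[...,2]>.018)/" tilt.py; python3 tilt.py; python3 look.py pics/c6.png
```

```text
[0.5714 0.0659 0.0787] [-2.4 -1.9 20.7] 12.075 0.05047001067674808
n 297 cost 0.004642 axis dx,dy [0.0003 0.0187] tilt 30.3 rim s 0.0251 foot world [0.5717 0.0467 0.014 ]
scene 311 230 [0.5714 0.0658 0.0786] [-3.3 -2.3 20. ] 12.125
dz -0.094 20 dy -0.064 0.077 dxmax 0.079
dz -0.086 555 dy -0.08 0.08 dxmax 0.079
dz -0.078 453 dy -0.08 0.08 dxmax 0.079
dz -0.07 50 dy -0.08 0.072 dxmax 0.05
dz -0.062 25 dy -0.08 0.019 dxmax 0.021
dz -0.054 39 dy -0.079 0.015 dxmax 0.025
dz -0.046 41 dy -0.074 0.035 dxmax 0.026
dz -0.038 32 dy -0.069 0.025 dxmax 0.027
dz -0.03 33 dy -0.062 0.046 dxmax 0.03
dz -0.022 24 dy -0.057 0.046 dxmax 0.031
dz -0.014 37 dy -0.011 0.056 dxmax 0.038
dz -0.006 49 dy -0.011 0.058 dxmax 0.044
dz 0.002 39 dy -0.01 0.061 dxmax 0.042
dz 0.01 33 dy -0.011 0.06 dxmax 0.042
dz 0.018 10 dy -0.011 0.045 dxmax 0.037
dz 0.026 6 dy -0.012 0.008 dxmax 0.056
```

View pics/c6.png

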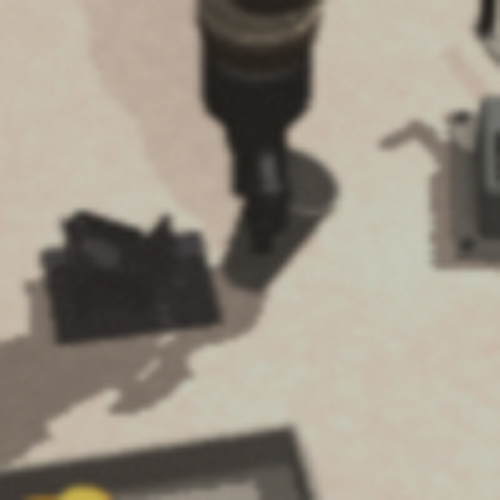

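The crop shows the cup still leaning roughly 25°, rim at (315,190) and foot at (250,275). I'll refit with the stand excluded.

```bash
python3 - <<'E'
import re
s=open('tilt.py').read()
s=s.replace("B=X[m]-t0","B=X[m&(X[...,1]>.038)]-t0")
open('tilt.py','w').write(s)
E
python3 - <<'E'
from tilt import *
s=np.load('s.npz');p,d=s['p'],s['d'];fit(p,d,np.array([.5714,.0658,.0786]))
E
```

```text
n 248 cost 0.00074 axis dx,dy [0.0017 0.0236] tilt 20.6 rim s 0.0278 foot world [0.5731 0.064  0.011 ]
```

Emit:
servo_tool([
  {"offset":[0,0,-0.02],"yaw":0,"claw":1},
  {"offset":[-0.02,0,-0.02],"yaw":0,"claw":1},
  {"offset":[-0.04,0,-0.02],"yaw":0,"claw":1},
  {"offset":[-0.06,0,-0.02],"yaw":0,"claw":1},
  {"offset":[-0.06,0,-0.02],"yaw":0,"claw":1},
])

```text
time: 12.75
ee_pos: [0.5705, 0.06, 0.0785]
tcp_rot: [179.8, -0.0, 88.0]
wrist_force: [-0.3, 0.3, 7.5]
opening: 0.0494
grasp_force: 22.5
```

```bash
python3 tilt.py
```

```text
[0.5705 0.0601 0.0786] [-0.7  0.2  7.1] 12.8 0.04943901543957081
n 254 cost 0.000811 axis dx,dy [0.0019 0.0241] tilt 17.5 rim s 0.0285 foot world [0.5724 0.0628 0.0104]
```

Emit:
servo_tool([
  {"offset":[-0.02,0,0],"yaw":0,"claw":1},
  {"offset":[-0.04,0,0],"yaw":0,"claw":1},
  {"offset":[-0.06,0,0.01],"yaw":0,"claw":1},
  {"offset":[-0.08,0,0.01],"yaw":0,"claw":1},
  {"offset":[-0.08,0,0.01],"yaw":0,"claw":1},
])

```text
time: 13.42
ee_pos: [0.5699, 0.0519, 0.0774]
tcp_rot: [179.9, -0.0, 88.0]
wrist_force: [-1.4, -1.2, 7.9]
opening: 0.0491
grasp_force: 21.2
```

```bash
python3 tilt.py
```

```text
[0.5699 0.0519 0.0774] [-0.3 -0.5  8.4] 13.475 0.048467655296223086
n 239 cost 0.000439 axis dx,dy [0.0021 0.0274] tilt 13.5 rim s 0.0314 foot world [0.572  0.0634 0.0107]
```

Emit:
servo_tool([
  {"offset":[-0.02,0,0],"yaw":0,"claw":1},
  {"offset":[-0.04,0,0.005],"yaw":0,"claw":1},
  {"offset":[-0.06,0,0.01],"yaw":0,"claw":1},
  {"offset":[-0.06,0,0.01],"yaw":0,"claw":1},
])

```text
time: 13.98
ee_pos: [0.5693, 0.0457, 0.0756]
tcp_rot: [180.0, 0.0, 88.0]
wrist_force: [0.5, 0.2, 1.1]
opening: 0.0238
grasp_force: 0.6
```

Emit:
servo_tool([
  {"offset":[0,0,0],"yaw":0,"claw":0},
  {"offset":[0,0,0],"yaw":0,"claw":0},
  {"offset":[0,0,0],"yaw":0,"claw":0},
  {"offset":[0,0,0],"yaw":0,"claw":0},
  {"offset":[0,0,0],"yaw":0,"claw":0},
  {"offset":[0,0,0],"yaw":0,"claw":0},
])

```text
time: 14.72
ee_pos: [0.5691, 0.0464, 0.0753]
tcp_rot: [180.0, -0.0, 88.1]
wrist_force: [1.1, 0.7, -0.1]
opening: 0.0854
grasp_force: 0.0
```

```bash
python3 tilt.py; python3 look.py pics/c7.png
```

```text
[0.5691 0.0464 0.0753] [ 0.2  0.6 -0.2] 14.775 0.0855144110781702
n 190 cost 0.000291 axis dx,dy [0.0079 0.0228] tilt -1.4 rim s 0.0295 foot world [0.577  0.071  0.0048]
scene 305 231 [0.5691 0.0464 0.0753] [ 0.2 -0.5 -0.8] 14.825
dz -0.086 187 dy -0.08 0.079 dxmax 0.08
dz -0.078 600 dy -0.079 0.08 dxmax 0.08
dz -0.07 185 dy -0.079 0.078 dxmax 0.08
dz -0.062 44 dy -0.079 0.038 dxmax 0.049
dz -0.054 69 dy -0.079 0.043 dxmax 0.032
dz -0.046 49 dy -0.08 0.041 dxmax 0.031
dz -0.038 45 dy -0.078 0.04 dxmax 0.032
dz -0.03 35 dy -0.08 0.044 dxmax 0.037
dz -0.022 24 dy -0.044 0.043 dxmax 0.032
dz -0.014 18 dy -0.003 0.048 dxmax 0.035
dz -0.006 35 dy -0.011 0.05 dxmax 0.055
dz 0.002 30 dy -0.011 0.053 dxmax 0.059
dz 0.01 31 dy -0.012 0.051 dxmax 0.057
dz 0.018 35 dy -0.012 0.054 dxmax 0.059
dz 0.026 7 dy -0.007 0.051 dxmax 0.041
```

View pics/c7.png

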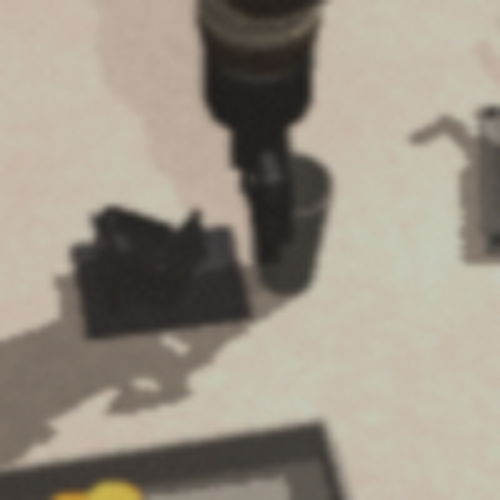

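The crop shows the cup slipped the last bit but now stands upright on the bench: rim at (305,180), foot at (290,280), fitted tilt about -1°. I'll rise and measure it unobstructed.

Emit:
servo_tool([
  {"offset":[0,0,-0.2],"yaw":0,"claw":0},
  {"offset":[0,0,-0.5],"yaw":0,"claw":0},
  {"offset":[0,0,-1],"yaw":0,"claw":0},
  {"offset":[-0.3,0,-1],"yaw":0,"claw":0},
  {"offset":[-0.3,0,-1],"yaw":0,"claw":0},
])

```text
time: 15.45
ee_pos: [0.5683, 0.0153, 0.1759]
tcp_rot: [179.9, 0.0, 88.0]
wrist_force: [-0.7, -0.3, -0.1]
opening: 0.0855
grasp_force: 0.0
```

```bash
cat > circ.py <<'E'
from h import *
from scipy.optimize import least_squares
def rimfit(n,p,d,c,z):
    X=cloud(n,d).reshape(-1,3); m=(np.hypot(X[:,0]-c[0],X[:,1]-c[1])<.042)&(abs(X[:,2]-z+.006)<.008);B=X[m]
    out=[]
    # outer surface points: r = .032+.12*(zz-z)
    f=least_squares(lambda q:np.minimum(abs(np.hypot(B[:,0]-q[0],B[:,1]-q[1])-(.032+.12*(B[:,2]-z))),abs(np.hypot(B[:,0]-q[0],B[:,1]-q[1])-(.0295+.12*(B[:,2]-z)))),c,loss='soft_l1',f_scale=.001)
    print(n,'rim',f.x.round(4),len(B),f.cost.round(6)); return f.x
E
python3 - <<'E'
from circ import *
p,d=camera('scene');c=rimfit('scene',p,d,(.575,.07),.1);rimfit('scene',p,d,c,.1)
rimfit('scene',p,d,(.604,-.3125),.14)
t=np.load('top0.npz');rimfit('top',t['p'],t['d'],(.604,-.3125),.14)
X=cloud('scene',d).reshape(-1,3);m=X[(np.hypot(X[:,0]-c[0],X[:,1]-c[1])<.04)&(X[:,2]>.015)&(X[:,2]<.12)]
for lo in np.arange(.015,.11,.012):
    k=m[(m[:,2]>=lo)&(m[:,2]<lo+.012)];print(lo,len(k),k.min(0).round(3),k.max(0).round(3))
np.savez('s2.npz',p=p,d=d)
p,d=camera('top');c=rimfit('top',p,d,(.573,.07),.1)
print(get_obs()['time'])
E
```

```text
scene rim [0.577  0.0701] 98 6.4e-05
scene rim [0.577  0.0701] 98 6.4e-05
scene rim [ 0.6042 -0.3126] 119 6e-05
top rim [ 0.6033 -0.313 ] 127 2.4e-05
0.015 24 [0.577 0.047 0.016] [0.601 0.089 0.027]
0.027 24 [0.549 0.046 0.027] [0.601 0.087 0.038]
0.039 33 [0.552 0.045 0.039] [0.604 0.091 0.051]
0.051000000000000004 52 [0.544 0.043 0.051] [0.606 0.091 0.063]
0.063 71 [0.543 0.042 0.063] [0.608 0.099 0.075]
0.075 66 [0.545 0.041 0.075] [0.607 0.1   0.087]
0.08700000000000001 84 [0.544 0.039 0.087] [0.612 0.099 0.099]
0.099 28 [0.548 0.039 0.099] [0.612 0.101 0.106]
top rim [0.573 0.07 ] 0 0.0
15.55
```

```bash
python3 -c "
from go import *
rel([.577,.0701,.087],88)"
```

```text
offset [0.539 0.072 0.879] turn 0.0 now [0.5679 0.0164 0.1749] [-1.7997e+02 -1.0000e-02  8.8010e+01] t 15.55
```

Emit:
servo_tool([
  {"offset":[0.27,0.075,0],"yaw":0,"claw":0},
  {"offset":[0.54,0.075,0],"yaw":0,"claw":0},
  {"offset":[0.54,0.075,0.3],"yaw":0,"claw":0},
  {"offset":[0.54,0.075,0.6],"yaw":0,"claw":0},
  {"offset":[0.54,0.075,0.8],"yaw":0,"claw":0},
  {"offset":[0.54,0.075,0.88],"yaw":0,"claw":0},
  {"offset":[0.54,0.075,0.88],"yaw":0,"claw":0},
])

```text
time: 16.42
ee_pos: [0.5771, 0.0705, 0.0869]
tcp_rot: [-179.9, 0.0, 88.1]
wrist_force: [-0.0, -0.1, -0.6]
opening: 0.0851
grasp_force: 0.0
```

Emit:
servo_tool([
  {"offset":[0,0,0],"yaw":0,"claw":1},
  {"offset":[0,0,0],"yaw":0,"claw":1},
  {"offset":[0,0,0],"yaw":0,"claw":1},
  {"offset":[0,0,0],"yaw":0,"claw":1},
  {"offset":[0,0,0],"yaw":0,"claw":1},
  {"offset":[0,0,0],"yaw":0,"claw":1},
], squeeze=35)

```text
time: 17.18
ee_pos: [0.5779, 0.0702, 0.0887]
tcp_rot: [179.9, -0.0, 88.0]
wrist_force: [0.2, 0.8, 5.7]
opening: 0.061
grasp_force: 37.8
```

Emit:
servo_tool([
  {"offset":[0,0,-0.1],"yaw":0,"claw":1},
  {"offset":[0,0,-0.3],"yaw":0,"claw":1},
  {"offset":[0,0,-0.6],"yaw":0,"claw":1},
  {"offset":[0,0,-0.9],"yaw":0,"claw":1},
  {"offset":[0,0,-1],"yaw":0,"claw":1},
  {"offset":[0,0,-1],"yaw":0,"claw":1},
])

```text
time: 17.92
ee_pos: [0.5776, 0.0701, 0.1874]
tcp_rot: [180.0, -0.0, 88.0]
wrist_force: [-0.1, 0.4, -2.3]
opening: 0.0609
grasp_force: 38.8
```

Emit:
servo_tool([
  {"offset":[0,0,-0.25],"yaw":0,"claw":1},
  {"offset":[0,0,-0.5],"yaw":0,"claw":1},
  {"offset":[0,0,-0.5],"yaw":0,"claw":1},
])

```text
time: 18.3
ee_pos: [0.5778, 0.0701, 0.2375]
tcp_rot: [179.9, -0.0, 88.0]
wrist_force: [-0.2, -0.1, -2.8]
opening: 0.0608
grasp_force: 39.2
```

```bash
python3 tilt.py; python3 -c "
from go import *
rel([.6042,-.3126,.237],88)"
```

```text
[0.5775 0.0701 0.2362] [ 0.3  0.2 -2.8] 18.35 0.06081005297028216
n 276 cost 0.000326 axis dx,dy [ 0.0005 -0.0004] tilt 0.2 rim s 0.0173 foot world [0.578  0.0694 0.1535]
offset [-3.816  0.397 -0.008] turn 0.0003 now [0.5775 0.0701 0.2362] [-1.7997e+02  1.0000e-02  8.8050e+01] t 18.35
```

Emit:
servo_tool([
  {"offset":[-0.25,0.03,0],"yaw":0,"claw":1},
  {"offset":[-0.6,0.06,0],"yaw":0,"claw":1},
  {"offset":[-0.95,0.1,0],"yaw":0,"claw":1},
])

```text
time: 18.73
ee_pos: [0.5837, -0.026, 0.2348]
tcp_rot: [-179.8, 0.0, 88.1]
wrist_force: [0.1, -0.7, -2.0]
opening: 0.0611
grasp_force: 39.3
```

Emit:
servo_tool([
  {"offset":[-0.32,0.03,0],"yaw":0,"claw":1},
  {"offset":[-0.64,0.07,0],"yaw":0,"claw":1},
  {"offset":[-0.95,0.1,0],"yaw":0,"claw":1},
])

```text
time: 19.1
ee_pos: [0.5905, -0.1215, 0.2348]
tcp_rot: [-179.8, -0.0, 88.0]
wrist_force: [-0.3, -0.5, -2.4]
opening: 0.061
grasp_force: 39.3
```

Emit:
servo_tool([
  {"offset":[-0.32,0.03,0],"yaw":0,"claw":1},
  {"offset":[-0.64,0.07,0],"yaw":0,"claw":1},
  {"offset":[-0.95,0.1,0],"yaw":0,"claw":1},
])

```text
time: 19.48
ee_pos: [0.5973, -0.2167, 0.2347]
tcp_rot: [-179.8, -0.1, 88.0]
wrist_force: [-0.1, -0.3, -3.0]
opening: 0.0608
grasp_force: 39.3
```

Emit:
servo_tool([
  {"offset":[-0.32,0.03,0],"yaw":0,"claw":1},
  {"offset":[-0.64,0.07,0],"yaw":0,"claw":1},
  {"offset":[-0.9,0.1,0],"yaw":0,"claw":1},
  {"offset":[-0.96,0.1,0],"yaw":0,"claw":1},
  {"offset":[-0.96,0.1,0],"yaw":0,"claw":1},
])

```text
time: 20.1
ee_pos: [0.6041, -0.3119, 0.2357]
tcp_rot: [-179.9, -0.1, 88.0]
wrist_force: [-0.6, -0.1, -3.0]
opening: 0.0614
grasp_force: 39.4
```

```bash
sed -i "s/&(X\[...,1\]>.038)//" tilt.py
python3 - <<'E'
from tilt import *
from circ import rimfit
from go import rel
p,d=camera('scene');o=get_obs();fit(p,d,o['ee_pos'],-.08)
rimfit('scene',p,d,(.604,-.3125),.14)
rel([.6042,-.3126,.237],88)
E
```

```text
n 264 cost 0.000225 axis dx,dy [ 0.     -0.0005] tilt -0.5 rim s 0.0162 foot world [ 0.6043 -0.3111  0.1525]
scene rim [ 0.6041 -0.3114] 80 3.7e-05
offset [-0.012 -0.    -0.007] turn 0.0003 now [ 0.6043 -0.3114  0.2363] [-1.7993e+02 -5.0000e-02  8.8060e+01] t 20.15
```

Emit:
servo_tool([
  {"offset":[0,0,0.15],"yaw":0,"claw":1},
  {"offset":[0,0,0.3],"yaw":0,"claw":1},
  {"offset":[0,0,0.4],"yaw":0,"claw":1},
  {"offset":[0,0,0.5],"yaw":0,"claw":1},
  {"offset":[0,0,0.6],"yaw":0,"claw":1},
  {"offset":[0,0,0.6],"yaw":0,"claw":1},
])

```text
time: 20.9
ee_pos: [0.6042, -0.3119, 0.1763]
tcp_rot: [-179.9, -0.0, 88.0]
wrist_force: [-0.4, 0.3, -2.0]
opening: 0.0609
grasp_force: 39.4
```

Emit:
servo_tool([
  {"offset":[0,0,0.03],"yaw":0,"claw":1},
  {"offset":[0,0,0.06],"yaw":0,"claw":1},
  {"offset":[0,0,0.08],"yaw":0,"claw":1},
  {"offset":[0,0,0.08],"yaw":0,"claw":1},
])

```text
time: 21.4
ee_pos: [0.6047, -0.3121, 0.1695]
tcp_rot: [180.0, 0.0, 88.1]
wrist_force: [1.8, -0.2, -1.8]
opening: 0.0612
grasp_force: 39.5
```

Emit:
servo_tool([
  {"offset":[0,0,0.02],"yaw":0,"claw":1},
  {"offset":[0,0,0.03],"yaw":0,"claw":1},
  {"offset":[0,0,0.03],"yaw":0,"claw":1},
])

```text
time: 21.78
ee_pos: [0.6049, -0.3123, 0.1686]
tcp_rot: [179.8, 0.1, 88.0]
wrist_force: [-0.1, -0.8, 9.2]
opening: 0.0607
grasp_force: 40.1
```

Emit:
servo_tool([
  {"offset":[0,0,0.01],"yaw":0,"claw":1},
  {"offset":[0,0,0.02],"yaw":0,"claw":1},
  {"offset":[0,0,0.02],"yaw":0,"claw":1},
])

```text
time: 22.15
ee_pos: [0.6051, -0.3125, 0.1684]
tcp_rot: [179.7, 0.2, 88.0]
wrist_force: [-2.0, 0.2, 17.4]
opening: 0.0612
grasp_force: 40.6
```

Contact came at TCP z 0.1685, and the grasp was 0.0887 above the foot, so the foot is at 0.080: seated. I'll relax the pressure and release.

Emit:
servo_tool([
  {"offset":[0,0,-0.025],"yaw":0,"claw":1},
  {"offset":[0,0,-0.025],"yaw":0,"claw":1},
  {"offset":[0,0,-0.025],"yaw":0,"claw":0},
  {"offset":[0,0,-0.025],"yaw":0,"claw":0},
  {"offset":[0,0,-0.025],"yaw":0,"claw":0},
  {"offset":[0,0,-0.025],"yaw":0,"claw":0},
  {"offset":[0,0,-0.025],"yaw":0,"claw":0},
])

```text
time: 23.02
ee_pos: [0.6044, -0.312, 0.1667]
tcp_rot: [-180.0, -0.0, 88.0]
wrist_force: [-0.3, -0.7, 0.1]
opening: 0.0853
grasp_force: 0.0
```

Emit:
servo_tool([
  {"offset":[0,0,-0.2],"yaw":0,"claw":0},
  {"offset":[0,0,-0.4],"yaw":0,"claw":0},
  {"offset":[0,0,-0.7],"yaw":0,"claw":0},
  {"offset":[0,0,-0.9],"yaw":0,"claw":0},
  {"offset":[0,0,-0.9],"yaw":0,"claw":0},
])

```text
time: 23.65
ee_pos: [0.6049, -0.3123, 0.2584]
tcp_rot: [179.8, 0.1, 88.0]
wrist_force: [-0.5, -0.0, -0.5]
opening: 0.085
grasp_force: 0.0
```

Run:
```python
from circ import *
from go import rel
p,d=camera('scene');c=rimfit('scene',p,d,(.604,-.3125),.18);rimfit('scene',p,d,(.604,-.3125),.14)
X=cloud('scene',d).reshape(-1,3);m=X[(np.hypot(X[:,0]-c[0],X[:,1]-c[1])<.036)&(X[:,2]<.22)];print('top z',np.percentile(m[:,2],[95,98,100]))
piv=np.array([.513,.297]);
for yaw in (-13.5,):
    y=np.radians(yaw); front=y+np.pi
    for a in (-30,-5,30): # offset toward left(+) clockwise => az decreases
        az=front-np.radians(a); print(a,(piv+.085*np.array([np.cos(az),np.sin(az)])).round(4))
rel([.43,.273,.25],-13.5+90)
```

```text
scene rim [ 0.6049 -0.3123] 107 5e-05
scene rim [ 0.6054 -0.3115] 120 0.000201
top z [0.17519035 0.17930642 0.18344839]
-30 [0.4315 0.2729]
-5 [0.4289 0.3096]
30 [0.4513 0.3555]
offset [ 5.789 -1.945  0.068] turn 0.0642 now [ 0.6047 -0.3121  0.2568] [1.7995e+02 2.0000e-02 8.8050e+01] t 23.7
```

The cup is nested (rim at z 0.18, centred within about 1 mm). Now I'll move to the lever, approaching with the closing line across the knob's path.

Emit:
servo_tool([
  {"offset":[0.32,-0.11,0],"yaw":0,"claw":0},
  {"offset":[0.64,-0.22,0],"yaw":0,"claw":0},
  {"offset":[0.965,-0.325,0],"yaw":0,"claw":0},
], squeeze=25)

```text
time: 24.08
ee_pos: [0.5744, -0.2135, 0.255]
tcp_rot: [-179.9, -0.0, 88.0]
wrist_force: [0.7, 0.0, 1.8]
opening: 0.0854
grasp_force: 0.0
```

Emit:
servo_tool([
  {"offset":[0.32,-0.11,0],"yaw":0,"claw":0},
  {"offset":[0.64,-0.22,0],"yaw":0,"claw":0},
  {"offset":[0.965,-0.325,0],"yaw":0,"claw":0},
])

```text
time: 24.45
ee_pos: [0.5452, -0.1159, 0.2552]
tcp_rot: [-179.9, -0.0, 88.0]
wrist_force: [0.5, -0.1, 0.8]
opening: 0.0852
grasp_force: 0.0
```

Emit:
servo_tool([
  {"offset":[0.32,-0.11,0],"yaw":0,"claw":0},
  {"offset":[0.64,-0.22,0],"yaw":0,"claw":0},
  {"offset":[0.965,-0.325,0],"yaw":0,"claw":0},
])

```text
time: 24.82
ee_pos: [0.516, -0.0184, 0.2552]
tcp_rot: [-179.9, 0.0, 88.0]
wrist_force: [0.7, 0.2, -0.0]
opening: 0.0854
grasp_force: 0.0
```

Emit:
servo_tool([
  {"offset":[0.32,-0.11,0],"yaw":0,"claw":0},
  {"offset":[0.64,-0.22,0],"yaw":0,"claw":0},
  {"offset":[0.965,-0.325,0],"yaw":0,"claw":0},
])

```text
time: 25.2
ee_pos: [0.4868, 0.0791, 0.2553]
tcp_rot: [-179.9, 0.0, 88.0]
wrist_force: [0.5, 0.4, 0.5]
opening: 0.0854
grasp_force: 0.0
```

Emit:
servo_tool([
  {"offset":[0.32,-0.11,0],"yaw":0,"claw":0},
  {"offset":[0.64,-0.22,0],"yaw":0,"claw":0},
  {"offset":[0.965,-0.325,0],"yaw":0,"claw":0},
])

```text
time: 25.58
ee_pos: [0.4576, 0.1766, 0.2553]
tcp_rot: [-179.9, 0.0, 88.0]
wrist_force: [0.7, 0.0, -0.3]
opening: 0.0851
grasp_force: 0.0
```

Emit:
servo_tool([
  {"offset":[0.32,-0.11,0],"yaw":-0.05,"claw":0},
  {"offset":[0.64,-0.22,0],"yaw":-0.1,"claw":0},
  {"offset":[0.965,-0.325,0],"yaw":-0.15,"claw":0},
  {"offset":[0.965,-0.325,0],"yaw":-0.2,"claw":0},
  {"offset":[0.965,-0.325,0],"yaw":-0.25,"claw":0},
  {"offset":[0.965,-0.325,0],"yaw":-0.3,"claw":0},
  {"offset":[0.965,-0.325,0],"yaw":-0.35,"claw":0},
  {"offset":[0.965,-0.325,0],"yaw":-0.4,"claw":0},
  {"offset":[0.965,-0.325,0],"yaw":-0.436,"claw":0},
  {"offset":[0.965,-0.325,0],"yaw":-0.436,"claw":0},
])

```text
time: 26.82
ee_pos: [0.4289, 0.2731, 0.2555]
tcp_rot: [-179.9, -0.1, 166.5]
wrist_force: [-0.9, -0.7, 0.0]
opening: 0.0848
grasp_force: 0.0
```

Run:
```python
from h import *
from go import rel
p,d=camera('scene');X=cloud('scene',d).reshape(-1,3)
s=np.load('scene0.npz');X0=cloud('scene',s['d']).reshape(-1,3)
for Y in(X0,X):
    m=Y[(Y[:,2]>.098)&(Y[:,2]<.125)&(np.hypot(Y[:,0]-.43,Y[:,1]-.274)<.025)];print(len(m),m.mean(0).round(4),m.min(0).round(4),m.max(0).round(4))
rel([.4305,.2735,.106],166.5)
```

```text
22 [0.4336 0.2737 0.1117] [0.4257 0.2676 0.0995] [0.4459 0.2828 0.1233]
22 [0.4339 0.2742 0.1127] [0.4235 0.2675 0.099 ] [0.4431 0.2826 0.1247]
offset [-0.014  0.007  1.497] turn -0.0006 now [0.429  0.2731 0.2557] [-1.7994e+02 -5.0000e-02  1.6638e+02] t 26.875
```

Emit:
servo_tool([
  {"offset":[-0.02,0.01,0.3],"yaw":0,"claw":0},
  {"offset":[-0.02,0.01,0.7],"yaw":0,"claw":0},
  {"offset":[-0.02,0.01,0.95],"yaw":0,"claw":0},
  {"offset":[-0.02,0.01,0.95],"yaw":0,"claw":0},
])

```text
time: 27.38
ee_pos: [0.4304, 0.2731, 0.1597]
tcp_rot: [-179.8, -0.2, 166.4]
wrist_force: [-0.4, -0.2, -0.1]
opening: 0.0855
grasp_force: 0.0
```

Emit:
servo_tool([
  {"offset":[0,0,0.2],"yaw":0,"claw":0},
  {"offset":[0,0,0.4],"yaw":0,"claw":0},
  {"offset":[0,0,0.53],"yaw":0,"claw":0},
  {"offset":[0,0,0.53],"yaw":0,"claw":0},
])

```text
time: 27.88
ee_pos: [0.4313, 0.2737, 0.1087]
tcp_rot: [-180.0, -0.0, 166.5]
wrist_force: [0.6, -0.3, -0.3]
opening: 0.0857
grasp_force: 0.0
```

Emit:
servo_tool([
  {"offset":[0,0,0],"yaw":0,"claw":1},
  {"offset":[0,0,0],"yaw":0,"claw":1},
  {"offset":[0,0,0],"yaw":0,"claw":1},
  {"offset":[0,0,0],"yaw":0,"claw":1},
  {"offset":[0,0,0],"yaw":0,"claw":1},
  {"offset":[0,0,0],"yaw":0,"claw":1},
  {"offset":[0,0,0],"yaw":0,"claw":1},
  {"offset":[0,0,0],"yaw":0,"claw":1},
])

```text
time: 28.88
ee_pos: [0.4316, 0.2739, 0.109]
tcp_rot: [180.0, 0.0, 166.5]
wrist_force: [-0.6, 0.7, 4.1]
opening: 0.0136
grasp_force: 26.1
```

Run:
```python
import numpy as np
# displacements from rest along tool axes (yaw 166.5): tool x = front dir (166.5 az), tool y = az 76.5
for th in np.r_[0:1.06:.1,1.05,1.07,1.09]:
    a=-np.pi/6+th; print(round(th,2), (.85*(np.cos(a)-np.cos(np.pi/6))).round(3), (.85*(np.sin(a)+.5)).round(3))
```

```text
0.0 0.0 0.0
0.1 0.039 0.076
0.2 0.07 0.155
0.3 0.093 0.237
0.4 0.107 0.32
0.5 0.114 0.405
0.6 0.111 0.49
0.7 0.101 0.574
0.8 0.082 0.657
0.9 0.054 0.737
1.0 0.019 0.815
1.05 -0.001 0.852
1.07 -0.01 0.867
1.09 -0.019 0.881
```

The knob is pinched (13.6 mm opening). Now swinging along the arc.

Emit:
servo_tool([
  {"offset":[0.039,0.076,0],"yaw":0,"claw":1},
  {"offset":[0.07,0.155,0],"yaw":0,"claw":1},
  {"offset":[0.093,0.237,0],"yaw":0,"claw":1},
  {"offset":[0.107,0.32,0],"yaw":0,"claw":1},
  {"offset":[0.114,0.405,0],"yaw":0,"claw":1},
  {"offset":[0.111,0.49,0],"yaw":0,"claw":1},
  {"offset":[0.101,0.574,0],"yaw":0,"claw":1},
  {"offset":[0.082,0.657,0],"yaw":0,"claw":1},
  {"offset":[0.054,0.737,0],"yaw":0,"claw":1},
  {"offset":[0.019,0.815,0],"yaw":0,"claw":1},
  {"offset":[0,0.85,0],"yaw":0,"claw":1},
  {"offset":[0,0.85,0],"yaw":0,"claw":1},
])

```text
time: 30.38
ee_pos: [0.4505, 0.3561, 0.1084]
tcp_rot: [-179.9, -0.1, 166.5]
wrist_force: [-3.9, -4.1, 4.1]
opening: 0.0133
grasp_force: 26.8
```

Emit:
servo_tool([
  {"offset":[-0.01,0.015,0],"yaw":0,"claw":1},
  {"offset":[-0.01,0.015,0],"yaw":0,"claw":1},
  {"offset":[-0.01,0.015,0],"yaw":0,"claw":1},
])

```text
time: 30.75
ee_pos: [0.4514, 0.3572, 0.1084]
tcp_rot: [-179.9, -0.1, 166.5]
wrist_force: [-6.1, -3.7, 4.7]
opening: 0.0132
grasp_force: 26.9
```

Emit:
servo_tool([
  {"offset":[-0.012,0.02,0],"yaw":0,"claw":1},
  {"offset":[-0.012,0.02,0],"yaw":0,"claw":1},
  {"offset":[-0.012,0.02,0],"yaw":0,"claw":1},
  {"offset":[-0.012,0.02,0],"yaw":0,"claw":1},
])

```text
time: 31.25
ee_pos: [0.4519, 0.3577, 0.1083]
tcp_rot: [-179.7, -0.2, 166.5]
wrist_force: [-12.0, -9.8, 9.2]
opening: 0.0134
grasp_force: 27.4
```

Run:
```python
from h import *
o=get_obs();k=o['ee_pos'];piv=np.array([.513,.297]);v=k[:2]-piv
print(k,o['wrist_force'].round(1),np.hypot(*v),np.degrees(np.arctan2(v[1],v[0])))
r=np.array([.4316,.2739])-piv;print(np.hypot(*r),np.degrees(np.arctan2(r[1],r[0])))
```

```text
[0.4518632  0.35773278 0.10825464] [-12.   -9.8   9.2] 0.0861752737241957 135.1899450680571
0.08461424229998166 -164.156917882313
```

At the stop: 15 N with no further motion, 60.6° measured, held. Returning along the arc.

Emit:
servo_tool([
  {"offset":[0.022,-0.035,0],"yaw":0,"claw":1},
  {"offset":[0.041,-0.07,0],"yaw":0,"claw":1},
  {"offset":[0.076,-0.148,0],"yaw":0,"claw":1},
  {"offset":[0.104,-0.228,0],"yaw":0,"claw":1},
  {"offset":[0.123,-0.311,0],"yaw":0,"claw":1},
  {"offset":[0.133,-0.395,0],"yaw":0,"claw":1},
  {"offset":[0.136,-0.48,0],"yaw":0,"claw":1},
  {"offset":[0.129,-0.565,0],"yaw":0,"claw":1},
  {"offset":[0.115,-0.648,0],"yaw":0,"claw":1},
  {"offset":[0.092,-0.73,0],"yaw":0,"claw":1},
  {"offset":[0.061,-0.809,0],"yaw":0,"claw":1},
  {"offset":[0.022,-0.885,0],"yaw":0,"claw":1},
])

```text
time: 32.75
ee_pos: [0.4315, 0.2734, 0.1089]
tcp_rot: [180.0, -0.0, 166.5]
wrist_force: [-4.7, 8.3, -2.8]
opening: 0.0134
grasp_force: 26.0
```

Emit:
servo_tool([
  {"offset":[0,0,0],"yaw":0,"claw":1},
  {"offset":[0,0,0],"yaw":0,"claw":0},
  {"offset":[0,0,0],"yaw":0,"claw":0},
  {"offset":[0,0,0],"yaw":0,"claw":0},
  {"offset":[0,0,0],"yaw":0,"claw":0},
  {"offset":[0,0,0],"yaw":0,"claw":0},
  {"offset":[0,0,0],"yaw":0,"claw":0},
])

```text
time: 33.62
ee_pos: [0.4315, 0.2738, 0.1088]
tcp_rot: [180.0, 0.0, 166.5]
wrist_force: [-0.3, -0.5, -0.3]
opening: 0.0855
grasp_force: 0.0
```

Emit:
servo_tool([
  {"offset":[0,0,-0.3],"yaw":0,"claw":0},
  {"offset":[0,0,-0.7],"yaw":0,"claw":0},
  {"offset":[0,0,-1],"yaw":0,"claw":0},
  {"offset":[0,0,-1],"yaw":0,"claw":0},
  {"offset":[0,0,-1],"yaw":0,"claw":0},
])

```text
time: 34.25
ee_pos: [0.4313, 0.2737, 0.208]
tcp_rot: [-180.0, -0.0, 166.5]
wrist_force: [0.3, 0.3, 0.1]
opening: 0.0852
grasp_force: 0.0
```

Run:
```python
from circ import *
p,d=camera('scene');Y=cloud('scene',d).reshape(-1,3)
m=Y[(Y[:,2]>.098)&(Y[:,2]<.125)&(np.hypot(Y[:,0]-.43,Y[:,1]-.274)<.03)];print('knob',len(m),m.mean(0).round(4))
rimfit('scene',p,d,(.604,-.3125),.18);o=get_obs();print(o['time'],o['ee_pos'],o['opening'],o['grasp_force'],o['wrist_force'])
cv2.imwrite('pics/end.png',p[:,:,::-1])
```

```text
knob 22 [0.4332 0.2744 0.1114]
scene rim [ 0.6046 -0.3124] 119 7.2e-05
34.3 [0.43113286 0.27361058 0.20760079] 0.08535414905633415 0.0 [ 0.26487361 -0.18251332 -0.59190689]
```

View pics/end.png

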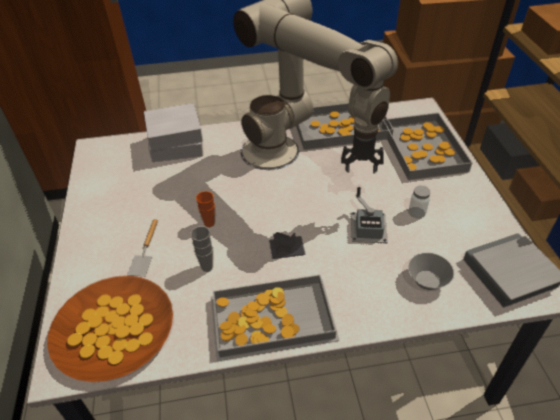

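The picture shows the three-cup stack standing at (204,250), the lever back at rest with its knob at (358,192), the stand empty, and the jar and spatula where they were.

```bash
python3 -c "
from workcell import *
print(job_done())"
```

```text
the job is handed in; nothing more can be done
None
```

The used cup stands nested and released in the stack, the lever went to its stop, was held and sprang back, and the job is handed in at about 34 s (no verdict returned); to get the cup upright I pushed it against the stand's front wall and briefly set it down on the bench to regrip it.

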